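Seat the lap level, then hold the dop arm at the red index

TASK

One side of the aluminium lap disc on the faceting machine is standing proud on its stiff levelling foot (the yellow tab shows which side): press it down until the lap sits level on its carrier. Then swing the hinged dop arm up until it lines up with the red index clip on the white quadrant and hold it there with the gripper: the arm falls if released, so finish while still holding it still at the mark. Leave the clip and the other things on the bench where they are.

Things in the scene. Friction and masses are not known exactly. Their poses are not given: they have to be found in the camera images.
- lap_center (a point): centre (half-way up; z = normal) of the lap: loose flat aluminium disc, 150 mm diameter, 10 thick, 23 mm centre hole, 0.45 kg, lying round a 14 mm brass spindle on three supports 62 mm from its axis, 120 degrees apart: two fixed pads and the levelling foot. Starts tilted about 7 degrees, the foot side high; when level its top face is 62 mm above the table
- foot_top (a point): top of the stiff levelling foot under the lap's high side, 62 mm from the spindle axis (a yellow tab just outside the lap's edge shows its side). Press the lap straight down right above it: the foot sinks 12 mm under about 6 N (more if fast) to a hard stop, where the lap is level, and stays down. Its top is 64 mm above the table at the start, 52 mm when down
- foot (a joint): how far the levelling foot has been pushed down, in m: 0 at the start, 0.012 fully down (lap level).
- spindle (a point): fixed point on the lap spindle's axis, 57 mm above the table, where the centre of the level lap lies; z up, y from the mast (at -y) towards the lap and beyond, x along the arm's hinge axis. The brass spindle ends 72 mm above the table. The machine is a fixed 260 x 460 mm grey deck, 18 mm thick, with a slate-blue pan of 210 mm diameter, its rim 42 mm above the table
- hinge (a point): point on the dop arm's horizontal hinge axis in the middle of the arm, 155 mm above the table, at y = -255 mm from the spindle; axes as for spindle. The mast behind it reaches 203 mm above the table.
- doparm_grip (a point): centre of the dop arm's brass grip block, 180 mm from the hinge: 20 mm wide across the arm (x), 44 long, 26 high; y points out along the arm, x along the hinge axis. The aluminium bar behind it is 14 wide, 12 high, with a black centre line; a green-tipped dop ends 235 mm from the hinge, over the lap. Starts level. Can be pinched across its width from above and turns between the fingers. 0.28 kg
- doparm (a joint): angle of the dop arm, rad: 0 level (resting on its stop), grows as the outer end is raised, up to 1.25. No detent or brake: it falls back when let go.
- clip_mark (a point): centre of the red index clip on the rim of the white quadrant, 96 mm from the hinge axis and 21 mm to the arm's -x side; the clip reaches 101 mm from the hinge. Its y axis points outwards from the hinge. The clip's direction is the wanted arm direction.
- clip (a joint): angle at which the red clip is set, rad, on the same hinge axis and with the same zero as doparm (somewhere from 0.5 to 0.95). The clip stays where it is; the arm passes beside it.
- stone_dish: white ceramic stone dish on the machine's deck; leave alone
- collet: small brass collet on the deck; leave alone
- polish_jar: amber jar of polish; leave alone
- spare_lap: copper spare lap; leave alone
- wrench: wrench; leave alone
- brush: brush; leave alone
- loupe: black loupe; leave alone
Mind the look-alikes: they are no part of the job. Of the things shaped like the part that bears lap_center, the aluminium one is meant.

How it is judged (in metres and radians):
On the way, in this order (a step that is already met when the one before it is completed fails the run):
1. the lap is pressed down to sit level on its carrier, before the dop arm is raised (angle between lap_center's own z axis and vertical below 0.025 rad and distance between lap_center and spindle below 0.01 m and value of joint doparm below 0.15 rad), for 0.2 s.
2. the dop arm is swung up to the red clip and held by the fingers (angle between the y axis of doparm_grip and the y axis of clip_mark, either way round below 0.06 rad and contact force between doparm and the fingers above 0.5 N), for 0.3 s.
At the end, for the whole second after the job is handed in: The lap is level (within 1.4 degrees), within 10 mm of its seat on the spindle; the dop arm is within 0.06 rad (3.4 degrees) of the red clip, still (under 0.05 rad/s), held by the fingers (over 0.5 N), not propped on the lap, through the last second (all of step 2 and angle between lap_center's own z axis and vertical below 0.025 rad and distance between lap_center and spindle below 0.01 m and contact force between doparm and lap below 0.1 N and velocity of joint doparm between -0.05 and 0.05 rad/s); the arm keeps its last pose, push and grip.
It fails at once if the red clip is shifted (more than 4 mm) (distance of clip_mark from where it was at the start of the episode above 0.004 m).
It fails at once if a loose thing on the machine or bench is disturbed (moved more than 30 mm) (distance of any of stone_dish, collet, polish_jar, spare_lap, wrench, brush, loupe from where it was at the start of the episode above 0.03 m).
It also fails if it takes over 51 s, if anything falls off the work surface, if the arm or the gripper's body presses on something with over 40 N, if the wrist force passes 120 N, or if a joint passes its speed limit or range.

ROBOT

A 6-joint arm with a two-finger parallel gripper is mounted at the origin on the work surface. World frame = base frame: x ahead of the robot, y to its left, z up, the work surface at z = 0. Lengths are in mm, angles in rad, forces in N, time in s.
With the tool pointing down it reaches from about 350 to 775 mm from the base axis. Payload 7.3 kg.
Tool frame: the origin (TCP) lies between the finger pads; the fingertips stand 25 mm ahead of it and the grasp point (between the pads) lies 6 mm ahead of it; z points along the fingers, y is the line along which they close (so a half turn about z gives the same grasp; the last joint's range is limited). The gripper opens to 92 mm and grips with 3 to 60 N. Pads are 19 mm wide; open, the fingers measure 130 mm over their backs; the gripper's body (75 mm by 190 mm) begins 47 mm behind the grasp point.
Start: joints at [-1.432, 0.342, 1.524, -0, 1.275, -0.146], TCP at [147.529, -503.865, 223.541] pointing down, gripper open.
Joint ranges: [-2.53, 2.53], [-0.77, 2.02], [0.04, 2.7], [-1, 4.14], [0.28, 2.66], [-3.11, 3.11]. Speed limits (rad/s): [2.57, 2.57, 3.14, 3.14, 3.14, 3.14].

INTERFACE

Orientations are given as [roll, pitch, yaw] about the fixed x, y, z axes, in that order (R = Rz(yaw) Ry(pitch) Rx(roll)).
In Python, from plant import bot gives the robot as it stands.
- The arm moves only by the tool play_rows, never from a script. Its argument "commands" is a list of rows, each an object of numbers: "x", "y", "z": the shift along the tool's x, y, z in m; "twist": the turn about the tool's z in degrees. In form: [{"x": .., "y": .., "z": .., "twist": ..}, ...]. A call has exactly 8 rows; each row is the pose to reach, as a shift and turn from the pose commanded when the call began, along the tool's axes at that moment; what a row does not reach only later rows make up. A row lasts 1/10 s, in which the tool goes at most 50 mm and 8.59 degrees, less where a joint would pass 70% of its speed; a pose out of reach is approached as far as the arm can. A call with a gripper value outside its range is refused whole. "jaw" is the closure, from 0 (fully open) to 1 (shut), set as the call begins (left out, the last holds). The fingers move at their own pace and stop on an object; the grip force is fixed at half the most. Time passes only in rows, so rows that repeat a pose let the fingers close, or fill a call up. It gives the time, the measured TCP pose, the force, the opening and the grip force at its end, in the units of the state.
- bot.get_obs(): the state, without advancing time (a new reading comes with each control period).
- bot.capture(name): name is "side" or "top"; returns a dict with "pixels" (384x512x3 uint8, red, green, blue), "fx", "fy", "cx", "cy" (pixels), "k1" (the pictures are not rectified: a ray, as slopes to the right and down, at radius r is drawn at 1 + k1 r^2 times it, then the intrinsics apply), "eye" and "rotation" of the camera in the world. Camera axes: x right, y down, z forward; pixel columns grow to the right and rows downward; lengths in mm; the calibration is good to about 2 mm. A picture is of the moment at which its call begins. There is no depth.
- bot.close_job(): hands the job in; it is judged then, once.
The state is a dict: "time": time; "joint_positions": joint angles; "dq": joint speeds; "tau": joint torques, N m; "tool_pos": TCP position; "tcp_rot": TCP orientation; "contact_force": force on the tool from outside, world axes, zero at the start; "moment": the same for the moment, N m; "grip_width": finger opening in mm; "finger_force": force on a finger pad.
Only numpy, scipy, OpenCV 4.12 (cv2) and the standard library are available. Lean on these libraries where they do the work, as an engineer would, in place of code of your own. Each camera call takes 0.05 s, during which the arm holds its last target. There are 200 camera calls.

## Working session

There is one attempt and no reset: what is moved stays moved. The work goes in short steps, Python scripts to look and compute and a tool call to move; the robot and the scene stay as the last step left them, time stands still between calls to the robot, and variables do not carry over. Pictures are saved under pics/ and viewed, at most 10 in all, crops included, and the job is handed in when it is done.

Besides the shell and the picture viewer there is one more tool, called after "Emit:" in YAML: its name, and indented under it one key for each argument. play_rows: Moves the arm, as the interface text tells. Its arguments: {"type":"object","properties":{"commands":{"type":"array"},"jaw":{"type":"number"}},"required":["commands"]}

```bash
mkdir -p pics; python3 - <<'E'
from plant import bot
import cv2
for n in("top","side"):
    c=bot.capture(n); cv2.imwrite(f"pics/{n}0.png",c["pixels"][:,:,::-1])
    print(n,{k:c[k] for k in c if k!="pixels"})
o=bot.get_obs();print(o)
E
```

```text
top {'fx': 404.6686420583552, 'fy': 404.6686420583552, 'cx': 259.73211960817207, 'cy': 185.13016496650877, 'k1': -0.05393163696829979, 'eye': array([3.78856491e+02, 5.20220492e-01, 1.43060781e+03]), 'rotation': array([-3.00100926, -0.01182319, -1.54139014])}
side {'fx': 401.67736793496897, 'fy': 401.67736793496897, 'cx': 256.5017023168544, 'cy': 190.8012707120492, 'k1': -0.1189695553559067, 'eye': array([176.2032471 , 905.33100865, 935.60679313]), 'rotation': array([-2.28725679, -0.02315404, -2.71825291])}
{'time': 0.1, 'joint_positions': array([-1.43199694e+00,  3.42623562e-01,  1.52491503e+00,  1.77866278e-05,
        1.27539294e+00, -1.45972038e-01]), 'dq': array([ 0.00233407, -0.00185306, -0.00171177, -0.00178025,  0.00079108,
        0.00061423]), 'tau': array([ 1.98721413e-03, -4.32001376e+01, -2.44695568e+01,  7.18639442e-02,
        5.26177988e-02, -3.78681500e-05]), 'tool_pos': array([ 147.48266606, -503.48204979,  222.9320203 ]), 'tcp_rot': array([-3.14027049e+00, -2.11573100e-04,  2.84766099e-01]), 'contact_force': array([-0.40090013,  0.42662812,  0.59208461]), 'moment': array([-0.01201547, -0.00589332, -0.04424433]), 'finger_force': 0.0, 'grip_width': 91.96478690549033}
```

View pics/top0.png

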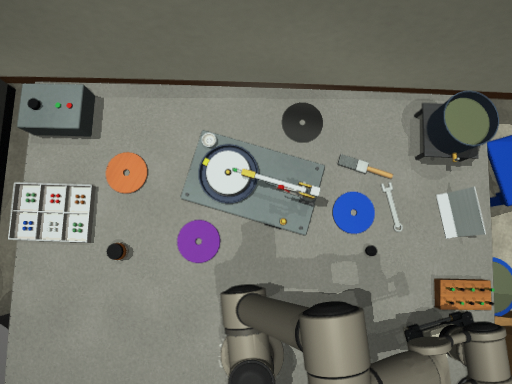

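View pics/side0.png

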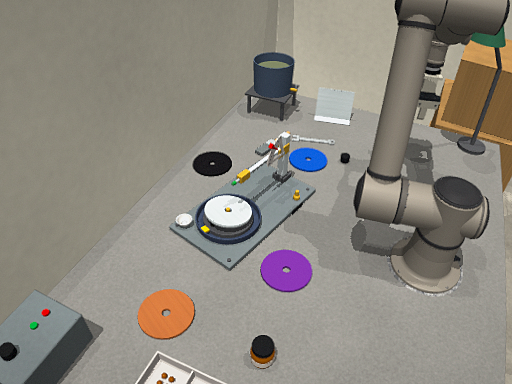

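Top view: the aluminium lap is at (229,172). Its look-alikes are the orange (127,172), black (302,122), blue (353,212) and purple (199,241) discs. I take the lap in the pan on the machine, which has the yellow tab at about (206,162). I'll check it close up.

```bash
cat > h.py <<'E'
import numpy as np, cv2
from scipy.spatial.transform import Rotation as R
from plant import bot
def K(c): return np.array([[c["fx"],0,c["cx"]],[0,c["fy"],c["cy"]],[0,0,1.]]),np.array([c["k1"],0,0,0,0.])
def Rm(c): return R.from_euler("xyz",c["rotation"]).as_matrix()
def ray(c,p):
    k,d=K(c); u=cv2.undistortPoints(np.array([[p]],float),k,d)[0,0]
    return c["eye"],Rm(c)@np.array([u[0],u[1],1])
def onz(c,p,z):
    e,d=ray(c,p); return e+d*(z-e[2])/d[2]
def proj(c,P):
    k,d=K(c); q=(np.atleast_2d(P)-c["eye"])@Rm(c)
    return cv2.projectPoints(q,np.zeros(3),np.zeros(3),k,d)[0][:,0]
def tri(rs):
    A=0;b=0
    for e,d in rs:
        d=d/np.linalg.norm(d); M=np.eye(3)-np.outer(d,d); A=A+M; b=b+M@e
    return np.linalg.solve(A,b)
def crop(c,x,y,w,h,s,name):
    cv2.imwrite(name,cv2.resize(c["pixels"][y:y+h,x:x+w,::-1],None,fx=s,fy=s,interpolation=cv2.INTER_CUBIC))
E
python3 - <<'E'
from h import *
t=bot.capture("top"); s=bot.capture("side")
crop(t,180,120,150,120,5,"pics/topc.png"); crop(s,165,120,160,150,4,"pics/sidec.png")
E
```

```text
(no output)
```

View pics/topc.png

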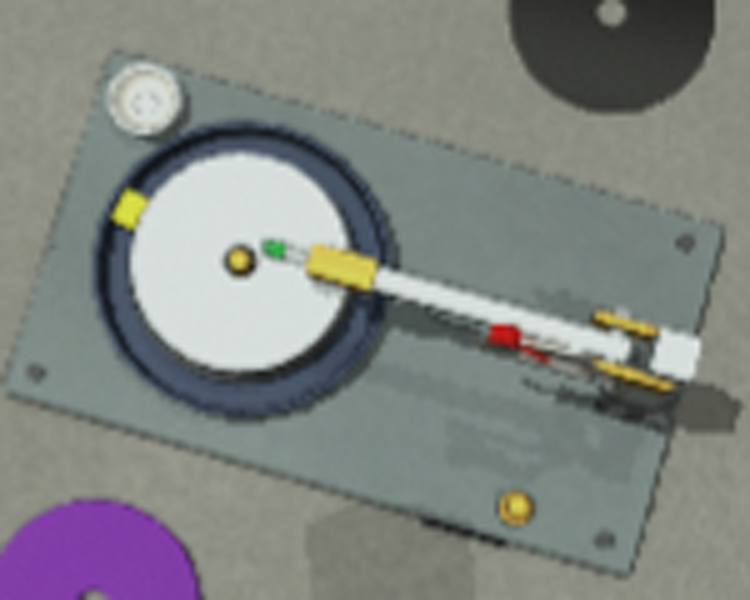

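View pics/sidec.png

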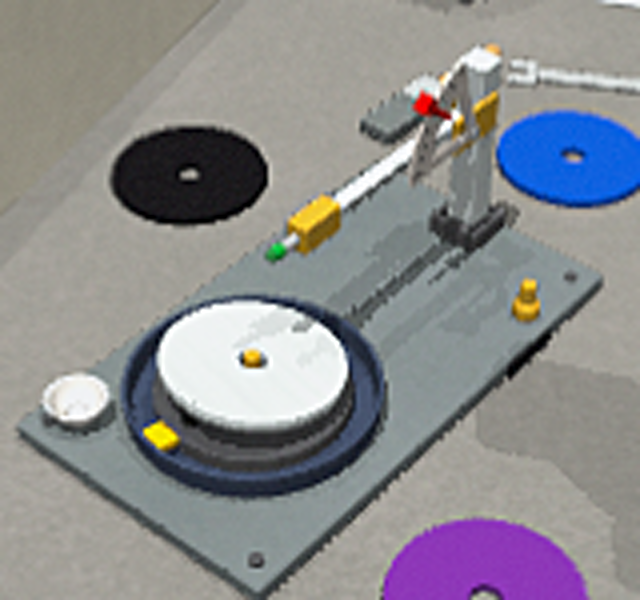

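The top crop shows the aluminium lap in the pan, with the yellow tab at full-frame (206,162), spindle (228,172), brass grip (248,173) and red clip (281,187). In the side crop the grip is at (243,175), the clip at (272,146) and the spindle at (228,209).

```bash
python3 - <<'E'
from h import *
t=bot.capture("top"); s=bot.capture("side")
def cen(c,lo,hi,box):
    x,y,w,h=box; im=cv2.resize(c["pixels"][y:y+h,x:x+w],None,fx=4,fy=4,interpolation=cv2.INTER_CUBIC)
    m=cv2.inRange(cv2.cvtColor(im,cv2.COLOR_RGB2HSV),lo,hi)
    n,l,st,ce=cv2.connectedComponentsWithStats(m); i=1+np.argmax(st[1:,4])
    return (ce[i]+.5)/4-.5+[x,y], st[i,4]/16
Y=((18,110,80),(35,255,255)); Rd=((0,170,110),(6,255,255)); G=((45,120,60),(80,255,255))
pts={}
for n,col,bt,bs in [("spindle",Y,(222,166,12,12),(222,203,12,12)),("tab",Y,(198,153,14,14),(198,223,14,12)),
  ("grip",Y,(238,165,20,16),(234,165,20,20)),("clip",Rd,(274,180,16,16),(264,140,16,14)),("tip",G,(230,165,10,10),(228,178,14,10))]:
    a,na=cen(t,*col,bt); b,nb=cen(s,*col,bs)
    rs=[ray(t,a),ray(s,b)]; P=tri(rs); pts[n]=P
    print(n,a.round(2),na,b.round(2),nb,"P",P.round(1),"resid",[(proj(c,P)[0]-p).round(1) for c,p in((t,a),(s,b))])
    for z in (72,):
        if n=="spindle": print(onz(t,a,z),onz(s,b,z))
    if n=="grip": print(onz(t,a,168),onz(s,b,157))
    if n=="tab": print(onz(t,a,44),onz(s,b,44))
E
```

```text
spindle [227.49 171.55] 16.125 [227.5  209.25] 15.875 P [616.3 101.9  61.6] resid [array([0. , 0.1]), array([-0.1, -0. ])]
[614.80375929 101.24556083  72.        ] [610.80359235 111.45630726  72.        ]
tab [205.31 161.27] 38.75 [204.97 228.52] 44.625 P [654.4 183.   33.8] resid [array([0.1, 0.3]), array([-0.4, -0.1])]
[653.63546288 182.15231765  44.        ] [647.70538268 191.0498295   44.        ]
grip [248.06 173.13] 83.9375 [243.36 175.35] 120.25 P [596.9  29.  152.4] resid [array([0.1, 0.3]), array([-0.3, -0.1])]
[595.10668068  28.89082214 168.        ] [593.5302647   33.99413449 157.        ]
clip [280.6  186.68] 18.5625 [270.49 145.7 ] 18.4375 P [549.2 -72.  215.4] resid [array([-0.1, -0.2]), array([0.2, 0. ])]
tip [234.62 169.41] 7.5625 [233.64 182.56] 15.0 P [608.2  72.6 151.9] resid [array([0. , 0.1]), array([-0.1, -0. ])]
```

```bash
python3 - <<'E'
from h import *
t=bot.capture("top")
c=[onz(t,np.array(p)/5+[180,120]-.4,18)[:2] for p in((112,52),(722,228),(632,575),(5,395))]
for a,b in((0,1),(1,2),(2,3),(3,0)):
    d=c[b]-c[a]; print(np.linalg.norm(d).round(1),np.degrees(np.arctan2(d[1],d[0])).round(2))
E
```

```text
455.0 -104.63
254.8 166.17
456.0 75.75
257.8 -14.07
```

Emit:
play_rows:
  commands:
    - {"z": -0.04,"twist": -8}
    - {"z": -0.08,"twist": -16}
    - {"z": -0.08,"twist": -24}
    - {"z": -0.08,"twist": -32}
    - {"z": -0.08,"twist": -40}
    - {"z": -0.08,"twist": -48}
    - {"z": -0.08,"twist": -56}
    - {"z": -0.08,"twist": -59}
  jaw: 1

```text
invalid input at $.commands[0]: expected keys x, y, z, twist
```

Emit:
play_rows:
  commands:
    - {"x": 0,"y": 0,"z": -0.04,"twist": -8}
    - {"x": 0,"y": 0,"z": -0.08,"twist": -16}
    - {"x": 0,"y": 0,"z": -0.08,"twist": -24}
    - {"x": 0,"y": 0,"z": -0.08,"twist": -32}
    - {"x": 0,"y": 0,"z": -0.08,"twist": -40}
    - {"x": 0,"y": 0,"z": -0.08,"twist": -48}
    - {"x": 0,"y": 0,"z": -0.08,"twist": -56}
    - {"x": 0,"y": 0,"z": -0.08,"twist": -59.3}
  jaw: 1

```text
time: 1.15
tool_pos: [147.5, -503.8, 303.5]
tcp_rot: [-3.142, 0.0, 1.324]
contact_force: [0.4, -0.0, 0.2]
grip_width: 32.3
finger_force: 0.0
```

Emit:
play_rows:
  commands:
    - {"x": 0.038,"y": 0.016,"z": 0,"twist": 0}
    - {"x": 0.076,"y": 0.032,"z": 0,"twist": 0}
    - {"x": 0.114,"y": 0.048,"z": 0,"twist": 0}
    - {"x": 0.152,"y": 0.064,"z": 0,"twist": 0}
    - {"x": 0.19,"y": 0.08,"z": 0,"twist": 0}
    - {"x": 0.228,"y": 0.096,"z": 0,"twist": 0}
    - {"x": 0.266,"y": 0.112,"z": 0,"twist": 0}
    - {"x": 0.304,"y": 0.128,"z": 0,"twist": 0}

```text
time: 1.95
tool_pos: [347.7, -239.7, 303.7]
tcp_rot: [3.141, 0.0, 1.32]
contact_force: [0.4, -0.5, -0.2]
grip_width: 0.4
finger_force: 0.0
```

Emit:
play_rows:
  commands:
    - {"x": 0.038,"y": 0.016,"z": 0,"twist": 0}
    - {"x": 0.076,"y": 0.032,"z": 0,"twist": 0}
    - {"x": 0.114,"y": 0.048,"z": 0,"twist": 0}
    - {"x": 0.152,"y": 0.064,"z": 0,"twist": 0}
    - {"x": 0.19,"y": 0.08,"z": 0,"twist": 0}
    - {"x": 0.228,"y": 0.096,"z": 0,"twist": 0}
    - {"x": 0.266,"y": 0.112,"z": 0,"twist": 0}
    - {"x": 0.304,"y": 0.128,"z": 0,"twist": 0}

```text
time: 2.75
tool_pos: [547.3, 23.1, 303.5]
tcp_rot: [3.141, 0.0, 1.32]
contact_force: [0.7, -0.4, -0.2]
grip_width: 0.4
finger_force: 0.0
```

Emit:
play_rows:
  commands:
    - {"x": 0.038,"y": 0.016,"z": 0,"twist": 0}
    - {"x": 0.076,"y": 0.032,"z": 0,"twist": 0}
    - {"x": 0.114,"y": 0.048,"z": 0,"twist": 0}
    - {"x": 0.154,"y": 0.06,"z": 0,"twist": 0}
    - {"x": 0.154,"y": 0.06,"z": 0,"twist": 0}
    - {"x": 0.154,"y": 0.06,"z": 0,"twist": 0}
    - {"x": 0.154,"y": 0.06,"z": 0,"twist": 0}
    - {"x": 0.154,"y": 0.06,"z": 0,"twist": 0}

```text
time: 3.55
tool_pos: [642.6, 154.6, 304.2]
tcp_rot: [3.141, 0.0, 1.318]
contact_force: [0.3, 0.3, -0.8]
grip_width: 0.8
finger_force: 0.0
```

Emit:
play_rows:
  commands:
    - {"x": 0.003,"y": -0.003,"z": 0.03,"twist": 0}
    - {"x": 0.003,"y": -0.003,"z": 0.07,"twist": 0}
    - {"x": 0.003,"y": -0.003,"z": 0.11,"twist": 0}
    - {"x": 0.003,"y": -0.003,"z": 0.15,"twist": 0}
    - {"x": 0.003,"y": -0.003,"z": 0.18,"twist": 0}
    - {"x": 0.003,"y": -0.003,"z": 0.194,"twist": 0}
    - {"x": 0.003,"y": -0.003,"z": 0.194,"twist": 0}
    - {"x": 0.003,"y": -0.003,"z": 0.194,"twist": 0}

```text
time: 4.35
tool_pos: [641.7, 159.1, 111.4]
tcp_rot: [3.139, -0.001, 1.319]
contact_force: [0.6, -0.4, 0.4]
grip_width: -0.1
finger_force: 0.0
```

```bash
python3 - <<'E'
from h import *
t=bot.capture("top"); s=bot.capture("side")
a=np.zeros((400,780,3),np.uint8)
a=np.hstack([cv2.resize(c["pixels"][y:y+100,x:x+90,::-1],(360,400),interpolation=cv2.INTER_CUBIC) for c,x,y in((t,185,125),(s,180,155))])
cv2.imwrite("pics/press1.png",a); print(bot.get_obs()["tool_pos"])
E
```

```text
[642.04023875 159.41905805 111.9480671 ]
```

View pics/press1.png

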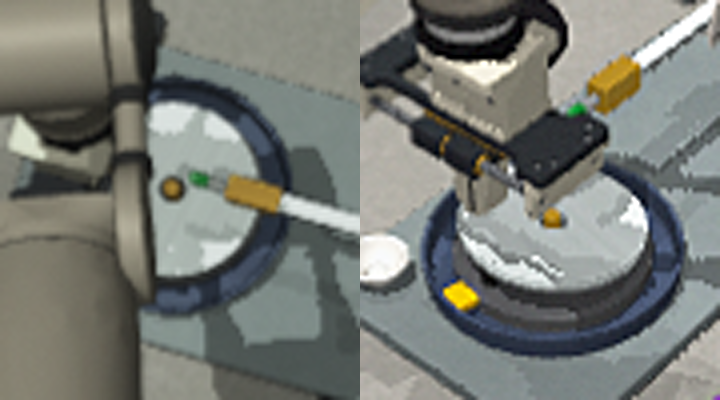

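Side crop: the gripper hides the foot side of the lap. The tab is at crop (460,295). I'll project the expected fingertip to check it.

```bash
python3 - <<'E'
from h import *
s=bot.capture("side");o=bot.get_obs()
for P in ([642,159.4,87],[642,159.4,74],[614.5,102,72],[652.5,184,44],o["tool_pos"]+[0,0,41]): print(P,((proj(s,P)[0]-[180,155])*4+[360,0]).round())
crop(s,170,140,100,100,6,"pics/press2.png"); print(o["grip_width"])
E
```

```text
[642, 159.4, 87] [484. 230.]
[642, 159.4, 74] [485. 242.]
[614.5, 102, 72] [551. 208.]
[652.5, 184, 44] [459. 286.]
[641.8819305  159.4944444  152.77579467] [479. 165.]
0.44012539183303895
```

View pics/press2.png

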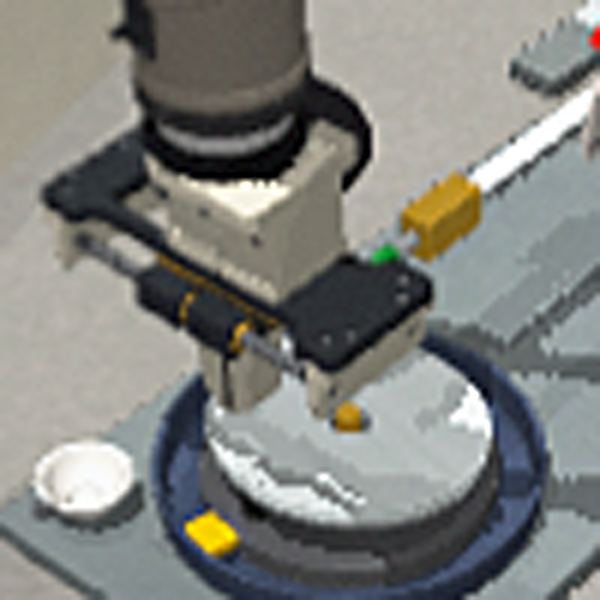

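Emit:
play_rows:
  commands:
    - {"x": 0,"y": 0,"z": 0.004,"twist": 0}
    - {"x": 0,"y": 0,"z": 0.008,"twist": 0}
    - {"x": 0,"y": 0,"z": 0.01,"twist": 0}
    - {"x": 0,"y": 0,"z": 0.012,"twist": 0}
    - {"x": 0,"y": 0,"z": 0.014,"twist": 0}
    - {"x": 0,"y": 0,"z": 0.016,"twist": 0}
    - {"x": 0,"y": 0,"z": 0.018,"twist": 0}
    - {"x": 0,"y": 0,"z": 0.018,"twist": 0}

```text
time: 5.3
tool_pos: [640.5, 159.4, 91.1]
tcp_rot: [-3.141, 0.0, 1.32]
contact_force: [-0.7, 0.2, 1.3]
grip_width: 0.3
finger_force: 0.0
```

Emit:
play_rows:
  commands:
    - {"x": 0,"y": 0,"z": 0.001,"twist": 0}
    - {"x": 0,"y": 0,"z": 0.002,"twist": 0}
    - {"x": 0,"y": 0,"z": 0.003,"twist": 0}
    - {"x": 0,"y": 0,"z": 0.004,"twist": 0}
    - {"x": 0,"y": 0,"z": 0.005,"twist": 0}
    - {"x": 0,"y": 0,"z": 0.006,"twist": 0}
    - {"x": 0,"y": 0,"z": 0.007,"twist": 0}
    - {"x": 0,"y": 0,"z": 0.007,"twist": 0}

```text
time: 6.1
tool_pos: [640.6, 159.4, 84.3]
tcp_rot: [-3.141, 0.0, 1.32]
contact_force: [0.4, 0.8, -1.0]
grip_width: 0.4
finger_force: 0.0
```

Emit:
play_rows:
  commands:
    - {"x": 0,"y": 0,"z": 0.001,"twist": 0}
    - {"x": 0,"y": 0,"z": 0.002,"twist": 0}
    - {"x": 0,"y": 0,"z": 0.003,"twist": 0}
    - {"x": 0,"y": 0,"z": 0.004,"twist": 0}
    - {"x": 0,"y": 0,"z": 0.004,"twist": 0}
    - {"x": 0,"y": 0,"z": 0.004,"twist": 0}
    - {"x": 0,"y": 0,"z": 0.004,"twist": 0}
    - {"x": 0,"y": 0,"z": 0.004,"twist": 0}

```text
time: 6.9
tool_pos: [640.8, 159.4, 80.6]
tcp_rot: [3.141, 0.0, 1.32]
contact_force: [-0.1, -0.2, 0.3]
grip_width: 0.1
finger_force: 0.0
```

```bash
python3 - <<'E'
from h import *
s=bot.capture("side");o=bot.get_obs()
crop(s,170,140,100,100,6,"pics/press3.png"); print(o["tool_pos"],o["contact_force"],o["moment"])
E
```

```text
[640.81072882 159.41074348  80.56906199] [ 0.58067586  0.80151208 -0.90852282] [-0.06665023 -0.11424458 -0.0703736 ]
```

View pics/press3.png

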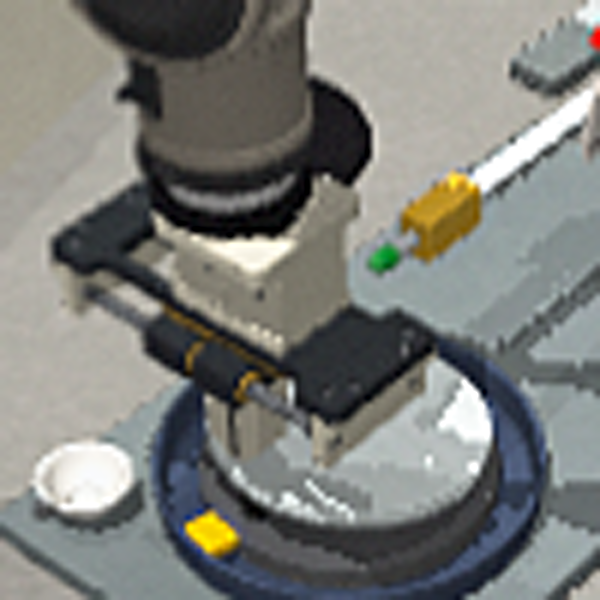

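Emit:
play_rows:
  commands:
    - {"x": 0,"y": 0,"z": 0.001,"twist": 0}
    - {"x": 0,"y": 0,"z": 0.002,"twist": 0}
    - {"x": 0,"y": 0,"z": 0.003,"twist": 0}
    - {"x": 0,"y": 0,"z": 0.004,"twist": 0}
    - {"x": 0,"y": 0,"z": 0.004,"twist": 0}
    - {"x": 0,"y": 0,"z": 0.004,"twist": 0}
    - {"x": 0,"y": 0,"z": 0.004,"twist": 0}
    - {"x": 0,"y": 0,"z": 0.004,"twist": 0}

```text
time: 7.75
tool_pos: [640.8, 159.4, 76.6]
tcp_rot: [3.141, 0.0, 1.32]
contact_force: [-0.3, -0.7, -0.7]
grip_width: 0.3
finger_force: 0.0
```

Emit:
play_rows:
  commands:
    - {"x": 0,"y": 0,"z": 0.001,"twist": 0}
    - {"x": 0,"y": 0,"z": 0.002,"twist": 0}
    - {"x": 0,"y": 0,"z": 0.003,"twist": 0}
    - {"x": 0,"y": 0,"z": 0.004,"twist": 0}
    - {"x": 0,"y": 0,"z": 0.004,"twist": 0}
    - {"x": 0,"y": 0,"z": 0.004,"twist": 0}
    - {"x": 0,"y": 0,"z": 0.004,"twist": 0}
    - {"x": 0,"y": 0,"z": 0.004,"twist": 0}

```text
time: 8.55
tool_pos: [640.8, 159.4, 72.5]
tcp_rot: [3.141, 0.0, 1.32]
contact_force: [-0.8, -0.1, -0.2]
grip_width: 0.3
finger_force: 0.0
```

```bash
python3 - <<'E'
from h import *
s=bot.capture("side");o=bot.get_obs()
crop(s,180,180,80,60,8,"pics/press4.png"); print(o["tool_pos"],o["contact_force"],o["moment"])
E
```

```text
[640.77447719 159.40620983  72.54275772] [-0.06977016  0.1004651   0.7142177 ] [-0.03333251 -0.10744853 -0.05761447]
```

View pics/press4.png

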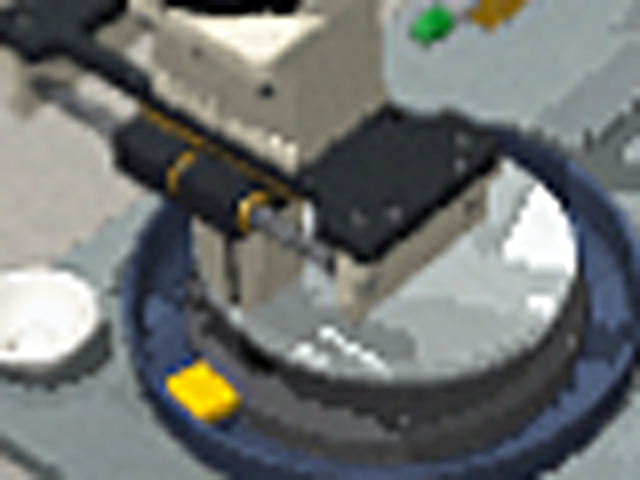

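Side crop: the fingertip at (240,305) is just over the lap edge, next to the tab at (205,390), and there is no contact yet. I'll keep going down until I feel force.

Emit:
play_rows:
  commands:
    - {"x": 0,"y": 0,"z": 0.001,"twist": 0}
    - {"x": 0,"y": 0,"z": 0.002,"twist": 0}
    - {"x": 0,"y": 0,"z": 0.003,"twist": 0}
    - {"x": 0,"y": 0,"z": 0.004,"twist": 0}
    - {"x": 0,"y": 0,"z": 0.005,"twist": 0}
    - {"x": 0,"y": 0,"z": 0.005,"twist": 0}
    - {"x": 0,"y": 0,"z": 0.005,"twist": 0}
    - {"x": 0,"y": 0,"z": 0.005,"twist": 0}

```text
time: 9.4
tool_pos: [641.0, 159.6, 67.6]
tcp_rot: [3.141, -0.0, 1.32]
contact_force: [0.5, 1.5, 3.7]
grip_width: 0.4
finger_force: 1.7
```

Emit:
play_rows:
  commands:
    - {"x": 0,"y": 0,"z": 0.001,"twist": 0}
    - {"x": 0,"y": 0,"z": 0.002,"twist": 0}
    - {"x": 0,"y": 0,"z": 0.002,"twist": 0}
    - {"x": 0,"y": 0,"z": 0.002,"twist": 0}
    - {"x": 0,"y": 0,"z": 0.002,"twist": 0}
    - {"x": 0,"y": 0,"z": 0.002,"twist": 0}
    - {"x": 0,"y": 0,"z": 0.002,"twist": 0}
    - {"x": 0,"y": 0,"z": 0.002,"twist": 0}

```text
time: 10.2
tool_pos: [640.7, 159.3, 65.4]
tcp_rot: [-3.142, 0.0, 1.32]
contact_force: [1.1, 1.5, 3.5]
grip_width: 0.5
finger_force: 1.5
```

```bash
python3 - <<'E'
from h import *
s=bot.capture("side");o=bot.get_obs()
crop(s,180,180,80,60,8,"pics/press5.png"); print(o)
E
```

```text
{'time': 10.25, 'joint_positions': array([ 1.27809789e-01,  7.31484824e-01,  1.30777007e+00, -2.33712334e-04,
        1.10239888e+00,  3.78987527e-01]), 'dq': array([-0.00056959,  0.00161754,  0.00014465, -0.00070144,  0.00021517,
       -0.00025165]), 'tau': array([-7.80234709e-01, -5.71746218e+01, -2.04850280e+01, -3.35042607e-01,
        4.85132877e-01, -6.48940913e-03]), 'tool_pos': array([640.73934237, 159.30234357,  65.44055823]), 'tcp_rot': array([3.14157229e+00, 2.16350942e-04, 1.31972410e+00]), 'contact_force': array([1.81877591, 1.1940038 , 2.81003751]), 'moment': array([ 0.28180756, -0.2707543 , -0.08109023]), 'finger_force': 1.49431286113213, 'grip_width': 0.26176958316440285}
```

View pics/press5.png

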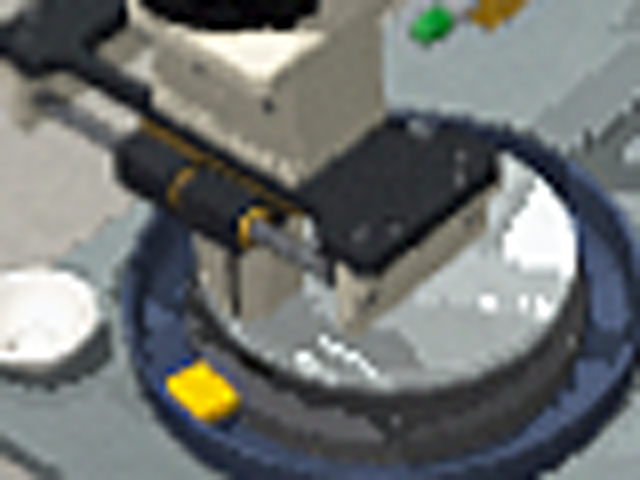

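Side crop: the fingertip is on the lap and the black gap at (250,350) is shrinking. I'll continue, going by force.

Emit:
play_rows:
  commands:
    - {"x": 0,"y": 0,"z": 0.001,"twist": 0}
    - {"x": 0,"y": 0,"z": 0.002,"twist": 0}
    - {"x": 0,"y": 0,"z": 0.003,"twist": 0}
    - {"x": 0,"y": 0,"z": 0.003,"twist": 0}
    - {"x": 0,"y": 0,"z": 0.003,"twist": 0}
    - {"x": 0,"y": 0,"z": 0.003,"twist": 0}
    - {"x": 0,"y": 0,"z": 0.003,"twist": 0}
    - {"x": 0,"y": 0,"z": 0.003,"twist": 0}

```text
time: 11.05
tool_pos: [640.7, 159.3, 62.4]
tcp_rot: [-3.141, 0.0, 1.32]
contact_force: [1.8, 1.6, 3.2]
grip_width: 0.7
finger_force: 1.4
```

Emit:
play_rows:
  commands:
    - {"x": 0,"y": 0,"z": 0.001,"twist": 0}
    - {"x": 0,"y": 0,"z": 0.002,"twist": 0}
    - {"x": 0,"y": 0,"z": 0.002,"twist": 0}
    - {"x": 0,"y": 0,"z": 0.002,"twist": 0}
    - {"x": 0,"y": 0,"z": 0.002,"twist": 0}
    - {"x": 0,"y": 0,"z": 0.002,"twist": 0}
    - {"x": 0,"y": 0,"z": 0.002,"twist": 0}
    - {"x": 0,"y": 0,"z": 0.002,"twist": 0}

```text
time: 11.85
tool_pos: [640.7, 159.4, 60.4]
tcp_rot: [-3.141, 0.0, 1.32]
contact_force: [0.3, 1.9, 2.7]
grip_width: 0.4
finger_force: 1.5
```

Emit:
play_rows:
  commands:
    - {"x": 0,"y": 0,"z": 0.001,"twist": 0}
    - {"x": 0,"y": 0,"z": 0.002,"twist": 0}
    - {"x": 0,"y": 0,"z": 0.002,"twist": 0}
    - {"x": 0,"y": 0,"z": 0.002,"twist": 0}
    - {"x": 0,"y": 0,"z": 0.002,"twist": 0}
    - {"x": 0,"y": 0,"z": 0.002,"twist": 0}
    - {"x": 0,"y": 0,"z": 0.002,"twist": 0}
    - {"x": 0,"y": 0,"z": 0.002,"twist": 0}

```text
time: 12.65
tool_pos: [640.8, 159.5, 58.6]
tcp_rot: [3.141, -0.0, 1.32]
contact_force: [0.9, 2.5, 6.0]
grip_width: 0.6
finger_force: 2.5
```

```bash
python3 - <<'E'
from h import *
s=bot.capture("side");o=bot.get_obs()
crop(s,180,180,80,60,8,"pics/press6.png"); print(o["tool_pos"],o["contact_force"])
a=cv2.imread("pics/press4.png");b=cv2.imread("pics/press6.png")
# lap front edge: brightness profiles along columns, before/after
for x in (230,260,300,340,400,460,520):
    f=lambda im: np.round(cv2.cvtColor(im,cv2.COLOR_BGR2GRAY)[300:420:6,x]).tolist()
    print(x,f(a));print("   ",f(b))
E
```

```text
[640.79515264 159.53384037  58.60405302] [1.19282336 2.30575981 5.39753418]
230 [78, 126, 155, 136, 87, 56, 41, 42, 51, 72, 90, 97, 94, 85, 122, 179, 202, 155, 100, 57]
    [84, 96, 102, 99, 103, 146, 155, 123, 79, 50, 56, 80, 92, 77, 116, 179, 203, 153, 100, 58]
260 [112, 128, 132, 133, 141, 145, 158, 135, 72, 26, 1, 15, 53, 82, 93, 92, 91, 92, 82, 68]
    [128, 127, 126, 125, 124, 129, 134, 135, 135, 142, 172, 154, 81, 42, 61, 93, 93, 96, 85, 71]
300 [129, 132, 132, 131, 131, 130, 114, 149, 221, 221, 158, 82, 46, 43, 46, 46, 49, 79, 92, 91]
    [124, 132, 136, 136, 135, 136, 137, 135, 134, 135, 119, 153, 222, 209, 145, 75, 42, 37, 65, 92]
340 [163, 145, 132, 127, 127, 116, 193, 226, 160, 137, 140, 146, 130, 82, 48, 41, 47, 42, 69, 94]
    [168, 158, 156, 163, 164, 122, 147, 161, 144, 219, 255, 234, 160, 143, 148, 139, 102, 64, 38, 53]
400 [172, 168, 165, 168, 168, 139, 126, 126, 128, 125, 141, 156, 148, 120, 79, 52, 50, 55, 49, 60]
    [115, 104, 124, 157, 174, 174, 180, 168, 137, 128, 129, 132, 133, 145, 153, 148, 126, 81, 51, 47]
460 [190, 173, 165, 165, 165, 167, 168, 168, 170, 178, 170, 150, 125, 81, 51, 46, 53, 52, 50, 56]
    [194, 179, 169, 166, 169, 170, 172, 173, 170, 173, 173, 172, 168, 162, 128, 82, 52, 49, 48, 56]
520 [178, 179, 181, 178, 174, 183, 168, 142, 117, 79, 49, 40, 47, 57, 64, 66, 67, 60, 49, 47]
    [193, 183, 185, 184, 174, 176, 179, 170, 148, 128, 83, 46, 40, 52, 62, 68, 67, 60, 52, 50]
```

Emit:
play_rows:
  commands:
    - {"x": 0,"y": 0,"z": 0.001,"twist": 0}
    - {"x": 0,"y": 0,"z": 0.002,"twist": 0}
    - {"x": 0,"y": 0,"z": 0.002,"twist": 0}
    - {"x": 0,"y": 0,"z": 0.002,"twist": 0}
    - {"x": 0,"y": 0,"z": 0.002,"twist": 0}
    - {"x": 0,"y": 0,"z": 0.002,"twist": 0}
    - {"x": 0,"y": 0,"z": 0.002,"twist": 0}
    - {"x": 0,"y": 0,"z": 0.002,"twist": 0}

```text
time: 13.5
tool_pos: [640.9, 159.6, 58.2]
tcp_rot: [3.14, -0.0, 1.32]
contact_force: [-3.3, 2.0, 13.9]
grip_width: 0.3
finger_force: 7.0
```

Emit:
play_rows:
  commands:
    - {"x": 0,"y": 0,"z": 0.001,"twist": 0}
    - {"x": 0,"y": 0,"z": 0.002,"twist": 0}
    - {"x": 0,"y": 0,"z": 0.002,"twist": 0}
    - {"x": 0,"y": 0,"z": 0.002,"twist": 0}
    - {"x": 0,"y": 0,"z": 0.002,"twist": 0}
    - {"x": 0,"y": 0,"z": -0.01,"twist": 0}
    - {"x": 0,"y": 0,"z": -0.05,"twist": 0}
    - {"x": 0,"y": 0,"z": -0.09,"twist": 0}

```text
time: 14.3
tool_pos: [639.2, 158.6, 145.5]
tcp_rot: [-3.137, 0.003, 1.32]
contact_force: [0.9, 0.5, 0.9]
grip_width: 0.6
finger_force: 0.0
```

Emit:
play_rows:
  commands:
    - {"x": 0,"y": 0,"z": -0.04,"twist": 0}
    - {"x": 0,"y": 0,"z": -0.08,"twist": 0}
    - {"x": 0,"y": 0,"z": -0.1,"twist": 0}
    - {"x": -0.04,"y": -0.005,"z": -0.1,"twist": 0}
    - {"x": -0.08,"y": -0.01,"z": -0.1,"twist": 0}
    - {"x": -0.12,"y": -0.012,"z": -0.1,"twist": 0}
    - {"x": -0.135,"y": -0.012,"z": -0.1,"twist": 0}
    - {"x": -0.135,"y": -0.012,"z": -0.1,"twist": 0}
  jaw: 0

```text
time: 15.1
tool_pos: [595.0, 29.5, 246.1]
tcp_rot: [-3.14, 0.001, 1.316]
contact_force: [-0.5, 0.1, -0.1]
grip_width: 59.7
finger_force: 0.0
```

```bash
python3 - <<'E'
from h import *
t=bot.capture("top");s=bot.capture("side");o=bot.get_obs()
print(o["tool_pos"],o["tcp_rot"],o["contact_force"],o["grip_width"])
a=np.hstack([cv2.resize(c["pixels"][y:y+150,x:x+100,::-1],(400,600),interpolation=cv2.INTER_CUBIC) for c,x,y in((t,190,100),(s,190,110))])
cv2.imwrite("pics/pre.png",a)
for P in (o["tool_pos"],[596,29.5,155]): print(((proj(t,P)[0]-[190,100])*4).round(),((proj(s,P)[0]-[190,110])*4+[400,0]).round())
E
```

```text
[595.70219934  32.09136141 246.09623764] [-3.14072943e+00 -2.06795141e-04  1.31924391e+00] [ 0.8902713  -0.27819737 -0.99985826] 67.59162172893039
[226. 274.] [612. 165.]
[232. 294.] [613. 259.]
```

View pics/pre.png

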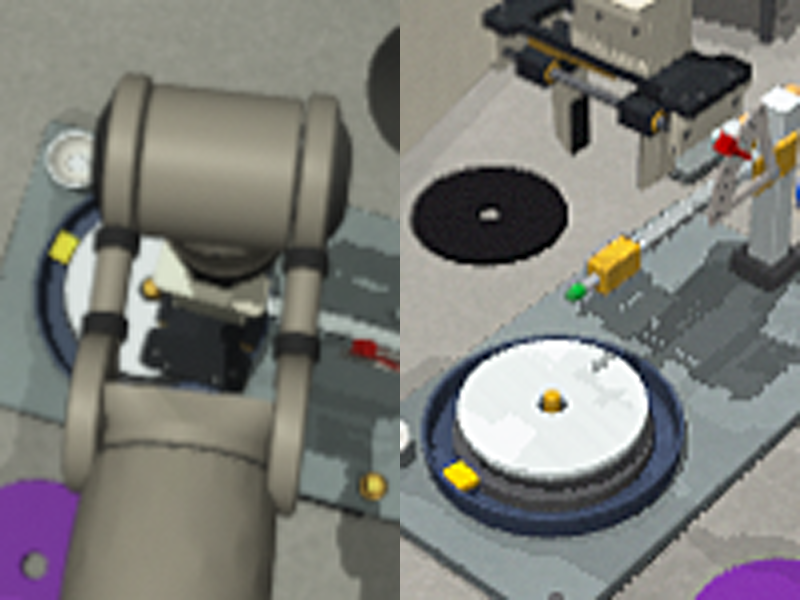

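Right panel: the lap looks level and sits centred on its spindle. The open fingertips straddle the grip block at (613,265). Tips sit about 4 mm above tool_pos, going by the press contact, so I'll descend to tool z of about 134.

Emit:
play_rows:
  commands:
    - {"x": -0.001,"y": 0,"z": 0.02,"twist": 0}
    - {"x": -0.001,"y": 0,"z": 0.04,"twist": 0}
    - {"x": -0.001,"y": 0,"z": 0.06,"twist": 0}
    - {"x": -0.001,"y": 0,"z": 0.068,"twist": 0}
    - {"x": -0.001,"y": 0,"z": 0.072,"twist": 0}
    - {"x": -0.001,"y": 0,"z": 0.076,"twist": 0}
    - {"x": -0.001,"y": 0,"z": 0.08,"twist": 0}
    - {"x": -0.001,"y": 0,"z": 0.08,"twist": 0}

```text
time: 16.0
tool_pos: [595.4, 30.7, 166.5]
tcp_rot: [3.141, 0.0, 1.32]
contact_force: [-1.0, -0.1, 0.1]
grip_width: 91.8
finger_force: 0.0
```

Emit:
play_rows:
  commands:
    - {"x": 0,"y": 0,"z": 0.004,"twist": 0}
    - {"x": 0,"y": 0,"z": 0.008,"twist": 0}
    - {"x": 0,"y": 0,"z": 0.012,"twist": 0}
    - {"x": 0,"y": 0,"z": 0.016,"twist": 0}
    - {"x": 0,"y": 0,"z": 0.02,"twist": 0}
    - {"x": 0,"y": 0,"z": 0.025,"twist": 0}
    - {"x": 0,"y": 0,"z": 0.032,"twist": 0}
    - {"x": 0,"y": 0,"z": 0.032,"twist": 0}

```text
time: 16.8
tool_pos: [594.7, 30.7, 133.2]
tcp_rot: [-3.139, 0.0, 1.32]
contact_force: [0.6, 0.5, -0.0]
grip_width: 91.7
finger_force: 0.0
```

```bash
python3 - <<'E'
from h import *
s=bot.capture("side");o=bot.get_obs()
print(o["tool_pos"],o["contact_force"],o["grip_width"])
x0,y0=225,150
im=s["pixels"][y0:y0+45,x0:x0+45]
hs=cv2.cvtColor(im,cv2.COLOR_RGB2HSV)
m=cv2.inRange(hs,(18,150,80),(35,255,255)); g=cv2.inRange(hs,(45,120,60),(80,255,255))
for r in range(0,45):  # y=brass g=green .=dark  #=cream
    print(y0+r,"".join("Y" if m[r,c] else "G" if g[r,c] else "#" if im[r,c].max()<70 else "c" if int(im[r,c,0])-int(im[r,c,2])>18 else "." for c in range(45)))
E
```

```text
[594.95275219  30.69479138 133.77264789] [0.43440364 0.59679723 0.62847391] 91.83776417007617
150 ########.......c......cc...................##
151 ########.cc...c.c....c..c.c..c............##.
152 ########.cc......c....c#................###..
153 YY######.cccc.c........................###...
154 cYYY#####.ccccc.c.......c..c........c.##.....
155 ##ccYY###...ccccc........c.c.........##......
156 #Y###cYc###...ccc...................###......
157 cc####ccYc###..ccccc......c........#####...##
158 ...##...cccc###...cccc.....c.....############
159 #.........cccc####.cccccc.......#############
160 #.#.........ccYc###..cccccc....##############
161 #.............c...###...ccc..################
162 .cc.................####....#################
163 .c.c...#..............####.##################
164 #.....####..............#####################
165 #c...####.................###################
166 #cc..####...................#################
167 #....####...................###########.#####
168 #c.cc####..................########.########.
169 #.c.c####.................################...
170 #.
[... 543 characters left out ...]

181 ........GGG..cYYYYYc.........c......c........
182 .......GGGG...YYYY..........#cc..............
183 .......GGGG....cY...........#c...............
184 .......GGG...................c...............
185 .............................c...cc..........
186 .............................cc.c............
187 .............................c.c.............
188 .............................c...............
189 .............................................
190 .............................................
191 .............................................
192 .............................................
193 .............................................
194 ...##........................................
```

Emit:
play_rows:
  commands:
    - {"x": 0,"y": 0,"z": 0,"twist": 0}
    - {"x": 0,"y": 0,"z": 0,"twist": 0}
    - {"x": 0,"y": 0,"z": 0,"twist": 0}
    - {"x": 0,"y": 0,"z": 0,"twist": 0}
    - {"x": 0,"y": 0,"z": 0,"twist": 0}
    - {"x": 0,"y": 0,"z": 0,"twist": 0}
    - {"x": 0,"y": 0,"z": 0,"twist": 0}
    - {"x": 0,"y": 0,"z": 0,"twist": 0}
  jaw: 1

```text
time: 17.65
tool_pos: [595.3, 30.6, 134.5]
tcp_rot: [3.142, 0.0, 1.32]
contact_force: [-0.6, -0.8, 0.2]
grip_width: 32.5
finger_force: 0.0
```

```bash
python3 - <<'E'
from h import *
o=bot.get_obs();print(o["tool_pos"],o["tcp_rot"],o["contact_force"],o["moment"],o["grip_width"],o["finger_force"])
E
```

```text
[595.33726172  30.6421038  134.47745074] [3.14158193e+00 8.57885521e-05 1.31974656e+00] [-0.57247386 -0.83699786  0.16111237] [ 0.0130093  -0.07455804 -0.00897115] 32.48188191801634 0.0
```

Emit:
play_rows:
  commands:
    - {"x": 0,"y": 0,"z": 0,"twist": 0}
    - {"x": 0,"y": 0,"z": 0,"twist": 0}
    - {"x": 0,"y": 0,"z": 0,"twist": 0}
    - {"x": 0,"y": 0,"z": 0,"twist": 0}
    - {"x": 0,"y": 0,"z": 0,"twist": 0}
    - {"x": 0,"y": 0,"z": 0,"twist": 0}
    - {"x": 0,"y": 0,"z": 0,"twist": 0}
    - {"x": 0,"y": 0,"z": 0,"twist": 0}

```text
time: 18.45
tool_pos: [595.7, 30.6, 134.5]
tcp_rot: [3.141, -0.0, 1.32]
contact_force: [3.8, -0.5, -2.4]
grip_width: 19.8
finger_force: 30.0
```

```bash
python3 - <<'E'
from h import *
o=bot.get_obs();print(o["tool_pos"],o["tcp_rot"],o["contact_force"],o["moment"],o["grip_width"],o["finger_force"])
E
```

```text
[595.68617972  30.56147674 134.52596462] [ 3.14077429e+00 -9.59925076e-06  1.31971446e+00] [ 3.75264019 -0.50452511 -2.35938162] [-0.17965699 -0.76592446 -0.11758668] 19.820919120072784 30.000841319561005
```

Emit:
play_rows:
  commands:
    - {"x": -0.0002,"y": 0,"z": -0.009,"twist": 0}
    - {"x": -0.0009,"y": 0,"z": -0.0181,"twist": 0}
    - {"x": -0.002,"y": 0,"z": -0.027,"twist": 0}
    - {"x": -0.0036,"y": 0,"z": -0.036,"twist": 0}
    - {"x": -0.0056,"y": 0,"z": -0.0448,"twist": 0}
    - {"x": -0.0081,"y": 0,"z": -0.0535,"twist": 0}
    - {"x": -0.011,"y": 0,"z": -0.0621,"twist": 0}
    - {"x": -0.0143,"y": 0,"z": -0.0705,"twist": 0}

```text
time: 19.25
tool_pos: [591.9, 16.2, 204.9]
tcp_rot: [3.141, 0.001, 1.319]
contact_force: [5.8, -2.9, -5.7]
grip_width: 20.0
finger_force: 30.0
```

```bash
cat > ang.py <<'E'
from h import *
th=np.radians(75.6); Y=np.array([np.cos(th),np.sin(th),0]); X=np.array([np.sin(th),-np.cos(th),0])
H=np.array([614.6,102,155])-255*Y; Y0=((18,110,80),(35,255,255)); 
def cen(c,lo,hi,box):
    x,y,w,h=box; im=cv2.resize(c["pixels"][y:y+h,x:x+w],None,fx=4,fy=4,interpolation=cv2.INTER_CUBIC)
    m=cv2.inRange(cv2.cvtColor(im,cv2.COLOR_RGB2HSV),lo,hi)
    n,l,st,ce=cv2.connectedComponentsWithStats(m); i=1+np.argmax(st[1:,4])
    return (ce[i]+.5)/4-.5+[x,y], st[i,4]/16
def pol(c,p,x):
    e,d=ray(c,p); P=e+d*((H+x*X-e)@X)/(d@X); q=P-H
    return np.round([q@Y,q[2],np.hypot(q@Y,q[2]),np.arctan2(q[2],q@Y)],3)
E
python3 - <<'E'
from ang import *
s=bot.capture("side");o=bot.get_obs()
print(o["tool_pos"],o["contact_force"],o["grip_width"],o["finger_force"])
print("start grip",pol(s,(243.36,175.35),0),"tip",pol(s,(233.64,182.56),0),"clip",pol(s,(270.49,145.7),-21))
p,n=cen(s,(45,120,60),(80,255,255),(215,110,60,70)); print("tip now",p,n,pol(s,p,0))
E
```

```text
[591.76650557  15.70333571 206.16095569] [ 2.82040562 -2.87416864 -3.36513324] 19.634554220079718 29.999370574951172
start grip [ 1.79727e+02 -2.36900e+00  1.79742e+02 -1.30000e-02] tip [ 2.25545e+02 -2.28700e+00  2.25557e+02 -1.00000e-02] clip [72.794 62.317 95.824  0.708]
tip now [237.18838028 157.32335681] 13.3125 [208.018  82.724 223.864   0.379]
```

Emit:
play_rows:
  commands:
    - {"x": -0.0037,"y": 0,"z": -0.0082,"twist": 0}
    - {"x": -0.0079,"y": 0,"z": -0.0163,"twist": 0}
    - {"x": -0.0124,"y": 0,"z": -0.0241,"twist": 0}
    - {"x": -0.0173,"y": 0,"z": -0.0317,"twist": 0}
    - {"x": -0.0226,"y": 0,"z": -0.039,"twist": 0}
    - {"x": -0.0283,"y": 0,"z": -0.0461,"twist": 0}
    - {"x": -0.0318,"y": 0,"z": -0.0502,"twist": 0}
    - {"x": -0.0318,"y": 0,"z": -0.0502,"twist": 0}

```text
time: 20.1
tool_pos: [583.8, -14.5, 254.9]
tcp_rot: [-3.141, 0.0, 1.319]
contact_force: [4.2, -3.0, -4.2]
grip_width: 19.8
finger_force: 30.0
```

```bash
python3 - <<'E'
from ang import *
s=bot.capture("side");o=bot.get_obs();t=bot.capture("top")
print(o["tool_pos"],o["contact_force"],o["grip_width"],o["finger_force"])
p,n=cen(s,(45,120,60),(80,255,255),(215,100,60,80)); print("tip now",p,n,pol(s,p,0))
p,n=cen(s,(0,170,110),(6,255,255),(260,136,24,24)); print("clip now",p,n,pol(s,p,-21))
p,n=cen(t,(45,120,60),(80,255,255),(225,160,40,20)); print("tip top",p,n)
crop(s,220,100,80,60,10,"pics/arm.png")
E
```

```text
[583.86714143 -14.37139432 254.71503536] [ 5.27116119 -3.07030232 -3.47285146] 20.16072656029232 30.001470744609833
tip now [245.80482456 133.95394737] 14.25 [169.284 144.606 222.638   0.707]
clip now [271.61973684 146.14934211] 23.75 [66.507 57.302 87.788  0.711]Traceback (most recent call last):
  File "<stdin>", line 6, in <module>
  File "ang.py", line 7, in cen
    n,l,st,ce=cv2.connectedComponentsWithStats(m); i=1+np.argmax(st[1:,4])
                                                       ~~~~~~~~~^^^^^^^^^^
    return _wrapfunc(a, 'argmax', axis=axis, out=out, **kwds)
    return bound(*args, **kwds)
ValueError: attempt to get argmax of an empty sequence
```

Emit:
play_rows:
  commands:
    - {"x": 0,"y": 0,"z": 0,"twist": 0}
    - {"x": 0,"y": 0,"z": 0,"twist": 0}
    - {"x": 0,"y": 0,"z": 0,"twist": 0}
    - {"x": 0,"y": 0,"z": 0,"twist": 0}
    - {"x": 0,"y": 0,"z": 0,"twist": 0}
    - {"x": 0,"y": 0,"z": 0,"twist": 0}
    - {"x": 0,"y": 0,"z": 0,"twist": 0}
    - {"x": 0,"y": 0,"z": 0,"twist": 0}

```text
time: 21.0
tool_pos: [583.9, -14.3, 254.6]
tcp_rot: [-3.141, 0.001, 1.32]
contact_force: [4.7, -3.2, -3.3]
grip_width: 20.1
finger_force: 30.0
```

```bash
python3 - <<'E'
from ang import *
s=bot.capture("side");o=bot.get_obs()
p,n=cen(s,(45,120,60),(80,255,255),(215,100,60,80)); print("tip",pol(s,p,0),o["tool_pos"],o["finger_force"])
# lap tilt: fit plane ring edge vs projected level circle
hs=cv2.cvtColor(s["pixels"],cv2.COLOR_RGB2HSV); m=np.zeros(hs.shape[:2],np.uint8)
b=(195,185,70,60); m[b[1]:b[1]+b[3],b[0]:b[0]+b[2]]=cv2.inRange(hs,(0,0,120),(180,40,255))[b[1]:b[1]+b[3],b[0]:b[0]+b[2]]
cs=max(cv2.findContours(m,cv2.RETR_EXTERNAL,cv2.CHAIN_APPROX_NONE)[0],key=cv2.contourArea)
print(cv2.fitEllipse(cv2.convexHull(cs)))
a=np.linspace(0,2*np.pi,60)
for tl in (0,.03,.06,.12):
    n=np.array([38,82])/90.4; r=75*np.c_[np.cos(a),np.sin(a)]
    P=np.c_[r+[614.6,102],62+tl*(r@n+31)]
    print(tl,cv2.fitEllipse(proj(s,P).astype(np.float32)))
print(bot.close_job())
E
```

```text
tip [169.515 144.247 222.581   0.705] [583.89402227 -14.33535047 254.62035023] 30.004937052726746
((227.63882446289062, 211.70947265625), (34.74918746948242, 47.64414596557617), 86.90080261230469)
0 ((227.84214782714844, 210.0447235107422), (33.04658508300781, 47.84565734863281), 87.89434814453125)
0.03 ((227.81187438964844, 209.82797241210938), (32.420738220214844, 47.88172149658203), 89.74396514892578)
0.06 ((227.781494140625, 209.6097412109375), (31.77713966369629, 47.94318771362305), 91.47024536132812)
0.12 ((227.72048950195312, 209.1687469482422), (30.446821212768555, 48.13315963745117), 94.58982849121094)
the job is handed in; nothing more can be done
None
```

I pressed the lap down to its hard stop, and the camera shows it level. The dop arm is held still at the red clip (about 0.72 rad) with a 30 N grip, and the job is handed in; no verdict was returned.

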